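# Find the high spot of a wooden wheel on the truing stand

### The job

The wooden wheel on the truing stand is clamped off centre. Slide the sprung plunger indicator in by its handle until the plunger is pressed well into the middle of its travel against the wheel's rim, so that it stays on the rim all the way round and never runs against its inner stop. Then turn the wheel at least once right round by the crank to find its high spot, leave the high spot standing under the plunger with the indicator still pressed on, and let go, without disturbing the other things on the bench.

Things in the scene. Friction and masses are not known exactly. Their poses are not given: they have to be found in the camera images.
- stand: Truing stand: plywood board 170 x 370 x 20 mm fixed to the table (sides: -85 to 85 mm in its x, -100 to 270 mm in its y). Origin on the spindle axis at table height; its y axis points from the spindle along the slide to the indicator, z up.
- spindle (a point): Point on the upright spindle axis, 60 mm above the table. Clamped on it is a limewood disc 140 mm across, 20 mm thick (50 to 70 mm above the table), 4 mm off centre in an unknown direction that turns with the crank: over one turn its rim under the plunger moves between 66 and 74 mm from the axis, like a cosine, with one high spot.
- crank_grip (a point): On the axis of the upright, freely spinning dark wooden crank knob, 110 mm above the table. Knob 18 mm across, 86 to 128 mm above the table, on a steel arm (top at 85 mm), 45 mm from the spindle axis. It goes round with the disc, any number of turns either way, takes 2 to 4 N along its circle, and stays where it is left.
- wheel (a joint): Angle of crank and disc about the spindle, rad, counter-clockwise from above positive, not wrapped (one turn is 6.28); 0 when the crank arm points along the stand's own x axis. Starts between -0.4 and 0.4.
- slide_grip (a point): In the middle of the upright wooden handle of the indicator slide, 110 mm above the table. Handle 34 mm wide across the slide, 14 mm thick along it, top at 130 mm. The slide runs along the stand's y axis (60 mm travel), takes about 9 N plus the plunger's force to move and stays where it is left. The dial, 50 mm across, top 80 mm above the table, is centred 60 mm nearer the spindle.
- tip (a point): Rounded tip (10 mm ball) of the sprung steel plunger, its point nearest the spindle, 60 mm above the table, on the stand's y axis; 112 mm nearer the spindle than slide_grip while free. Starts 10 to 32 mm clear of the rim. Pressed on the rim, its distance from the spindle axis is the disc's radius there.
- plunger (a joint): How far the plunger is pushed in, m: 0 free, 0.020 at its inner stop. The spring pushes with 2 N plus 0.12 N per mm. The dial's black pointer turns clockwise with it, 0.27 rad per mm, starting from pointing at the spindle.
- spare_hub: Bystander, to be left alone: a turned limewood ring 40 mm across and 16 mm tall, lying on the stand's board beside the slide. Origin at its underside.
- mallet: Bystander, to be left alone: a carver's round wooden mallet 84 mm across and 200 mm tall, standing on its head. Origin at its underside.
- glue_jar: Bystander, to be left alone: a glue jar 68 mm across and 85 mm tall. Origin at its underside.
- wheel_blank: Bystander, to be left alone: an unused wooden wheel blank 110 mm across and 22 mm thick, lying flat. Origin at its underside.
- square: Bystander, to be left alone: a try square with a 110 mm dark wooden stock and a 150 mm steel blade, lying flat. Origin at its underside.

How it is judged (in metres and radians):
On the way, in this order (a step that is already met when the one before it is completed fails the run):
1. the indicator has been slid in and its plunger is pressed in by 2 to 18 mm on the rim (value of joint plunger between 0.002 and 0.018 m), for 0.2 s.
2. the wheel has been turned once right round with the plunger on the rim ((value of joint wheel above 5.8 rad or value of joint wheel below -5.8 rad) and value of joint plunger above 0.0005 m).
At the end, for the whole second after the job is handed in: The plunger is pressed in on the rim (by more than 2 mm, and less than 19.2 mm), its tip stands more than 73.75 mm from the spindle axis (within about 0.25 mm of the wheel's highest reading), and the wheel is at rest (slower than 0.03 rad/s) (horizontal distance between tip and spindle above 0.07375 m and value of joint plunger between 0.002 and 0.0192 m and velocity of joint wheel between -0.03 and 0.03 rad/s); the robot touches nothing.
It fails at once if the plunger was run against its inner stop (pushed in more than 19.2 mm) or pressed on the rim with more than 7 N (value of joint plunger above 0.0192 m or contact force between plunger and anything else above 7 N).
It fails at once if one of the listed bystanders was moved by more than 15 mm (distance of any of spare_hub, mallet, glue_jar, wheel_blank, square from where it was at the start of the episode above 0.015 m).
It also fails if it takes over 72 s, if anything falls off the work surface, if the arm or the gripper's body presses on something with over 40 N, if the wrist force passes 120 N, or if a joint passes its speed limit or range.

### The arm

A 6-joint arm with a two-finger parallel gripper is mounted at the origin on the work surface. World frame = base frame: x ahead of the robot, y to its left, z up, the work surface at z = 0. Lengths are in mm, angles in degrees, forces in N, time in s.
With the tool pointing down it reaches from about 300 to 850 mm from the base axis. Payload 4.2 kg.
Tool frame: the origin (TCP) lies between the finger pads; the fingertips stand 19 mm ahead of it and the grasp point (between the pads) is the TCP (env.tips_ahead is the distance from the TCP to the fingertips, in mm); z points along the fingers, y is the direction in which the jaws open and shut (so a half turn about z gives the same grasp; the last joint's range is limited). The gripper opens to 91 mm and grips with 3 to 60 N. Pads are 32 mm wide; open, the fingers measure 118 mm over their backs; the gripper's body (76 mm by 178 mm) begins 60 mm behind the grasp point.
Start: joints at [-77.235, 18.312, 89.639, -0, 72.044, -1.146], TCP at [138.244, -558.148, 232.976] pointing down, gripper open.
Joint ranges: [-177.97, 177.97], [-48.28, 115.42], [12.27, 149.76], [-77.06, 257.06], [2.81, 150.46], [-146.56, 146.56]. Speed limits (degrees/s): [147.25, 147.25, 180, 180, 180, 180].

### API

Orientations are given as [roll, pitch, yaw] about the fixed x, y, z axes, in that order (R = Rz(yaw) Ry(pitch) Rx(roll)).
In Python, from workcell import telemetry, viewer, job_done, env gives the robot as it stands. The module is installed in compiled form; this text tells all that it offers.
- The arm moves only by the shell command python3 -m jog 'ROWS' [FORCE]. ROWS is JSON, a list of rows, each a list of 3 entries, a list of its own where there are three numbers: the shift along the tool's x, y, z in cm, then the turn about the tool's z in degrees, then the opening, from 0 (shut) to 1 (fully open). A call has 1 to 10 rows; each row shifts and turns the pose as measured when the row begins, along the tool's axes as they then stand; what a row does not reach is not made up. A row lasts 1/8 s, in which the tool goes at most 62.5 mm and 10.7 degrees, less where a joint would pass 70% of its speed; a pose out of reach is approached as far as the arm can. A call is refused whole if a number of a shift passes 6.25 or a number of a turn 10.7, either way. A call with a gripper value outside its range is refused whole. The fingers move at their own pace and stop on an object; FORCE is the grip in N (left out, the last holds). Time passes only in rows, so rows that do not move let the fingers close. It gives the time, the measured TCP pose, the force and the opening at its end, in the units of the state.
- telemetry.state(): the state, without advancing time (a new reading comes with each control period).
- viewer.grab_frame(name): name is "scene" or "top"; returns a dict with "color" (420x560x3 uint8, red, green, blue), "K" (3x3 intrinsics, pixels), "k1" (the pictures are not rectified: a ray, as slopes to the right and down, at radius r is drawn at 1 + k1 r^2 times it, then the intrinsics apply), "rvec" (rotation vector, rad) and "tvec" (3), from world to camera coordinates, as OpenCV has them. Camera axes: x right, y down, z forward; pixel columns grow to the right and rows downward; lengths in mm; the calibration is good to about 2 mm. A picture is of the moment at which its call begins. There is no depth.
- job_done(): hands the job in, once; it reports no verdict.
The state is a dict: "time_s": time; "qpos": joint angles; "qvel": joint speeds; "effort": joint torques, N m; "ee_pos": TCP position; "ee_rot": TCP orientation; "force": force on the tool from outside, world axes, zero at the start; "torque": the same for the moment, N m; "gripper_width": finger opening in mm.
Only numpy, scipy, OpenCV 4.12 (cv2) and the standard library are available. Lean on these libraries where they do the work, as an engineer would, in place of code of your own. Each camera call takes 0.05 s, during which the arm holds its last target. There are 200 camera calls.

## Working session

There is one attempt and no reset: what is moved stays moved. The work goes in short steps, Python scripts to look and compute and a shell command to move; the robot and the scene stay as the last step left them, time stands still between calls to the robot, and variables do not carry over. Pictures are saved under pics/ and viewed, about 8 in all and at most 12, crops included, and the job is handed in when it is done.

```bash
mkdir -p pics
cat > h.py <<'E'
import numpy as np, cv2
from workcell import telemetry, viewer, job_done, env
def grab(n,f=None):
    d=viewer.grab_frame(n)
    if f: cv2.imwrite('pics/'+f,d['color'][:,:,::-1])
    return d
def cam(d):
    R=cv2.Rodrigues(np.array(d['rvec'],float))[0];t=np.array(d['tvec'],float).ravel()
    D=np.array([d['k1'],0,0,0,0],float);return R,t,np.array(d['K'],float),D
def ray(d,uv):
    R,t,K,D=cam(d);p=cv2.undistortPoints(np.array(uv,float).reshape(-1,1,2),K,D).reshape(-1,2)
    v=np.c_[p,np.ones(len(p))]@R;return -R.T@t,v
def onz(d,uv,z):
    o,v=ray(d,uv);return o+v*((z-o[2])/v[:,2])[:,None]
def proj(d,P):
    R,t,K,D=cam(d);return cv2.projectPoints(np.array(P,float).reshape(-1,1,3),np.array(d['rvec'],float),t,K,D)[0].reshape(-1,2)
E
python3 - <<'E'
from h import *
a=grab('top','top0.png');b=grab('scene','scene0.png')
for d in(a,b):
    R,t,K,D=cam(d);print(-R.T@t,K[0,0],d['k1'])
print(telemetry.state())
E
```

```text
[ 2.96327677e+02 -4.79680688e-01  1.15155488e+03] 423.49962843725984 -0.044633771199337195
[1404.52765309 -452.33689115 1000.02544807] 512.1988883477178 -0.032231809820068597
{'time_s': 0.1, 'qpos': array([-7.72336981e+01,  1.83479452e+01,  8.96993185e+01,  2.47888052e-04,
        7.20427317e+01, -1.14577131e+00]), 'qvel': array([-0.04628102, -0.09928202, -0.21346713,  0.05110974,  0.02810726,
       -0.07612718]), 'effort': array([ 1.26889149e-04, -4.13333094e+01, -2.32508934e+01,  7.29175843e-02,
        4.21757600e-02, -6.47381898e-05]), 'ee_pos': array([ 138.16058612, -557.72788977,  232.20531081]), 'ee_rot': array([-1.79910027e+02, -2.03520601e-03,  1.39119950e+01]), 'force': array([-0.04745188, -0.0881343 ,  0.56824626]), 'torque': array([ 0.03721949, -0.02032783,  0.00037859]), 'gripper_width': 91.22337490904938}
```

View pics/top0.png

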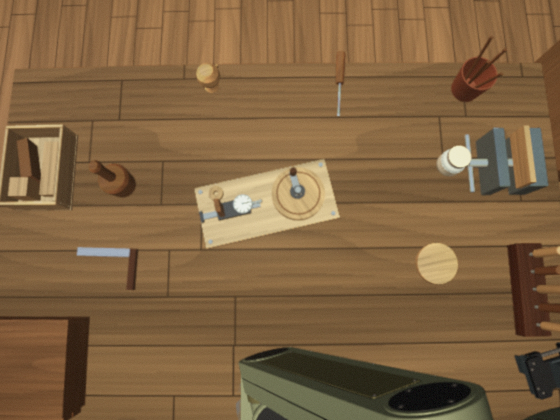

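View pics/scene0.png

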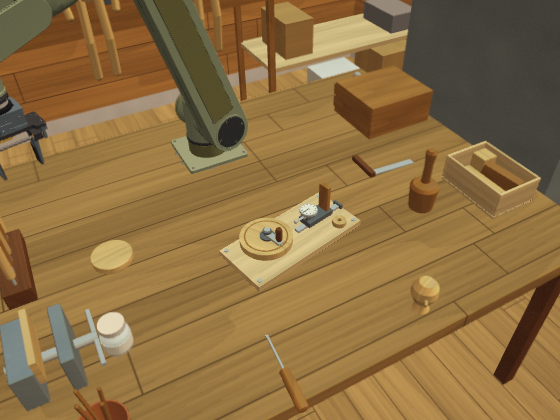

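Run:
```python
from h import *
i=cv2.imread('pics/top0.png')[145:260,185:350];cv2.imwrite('pics/c1.png',cv2.resize(i,None,fx=4.5,fy=4.5,interpolation=cv2.INTER_CUBIC))
i=cv2.imread('pics/scene0.png')[170:295,210:370];cv2.imwrite('pics/c2.png',cv2.resize(i,None,fx=4.5,fy=4.5,interpolation=cv2.INTER_CUBIC))
```

```text
(no output)
```

View pics/c1.png

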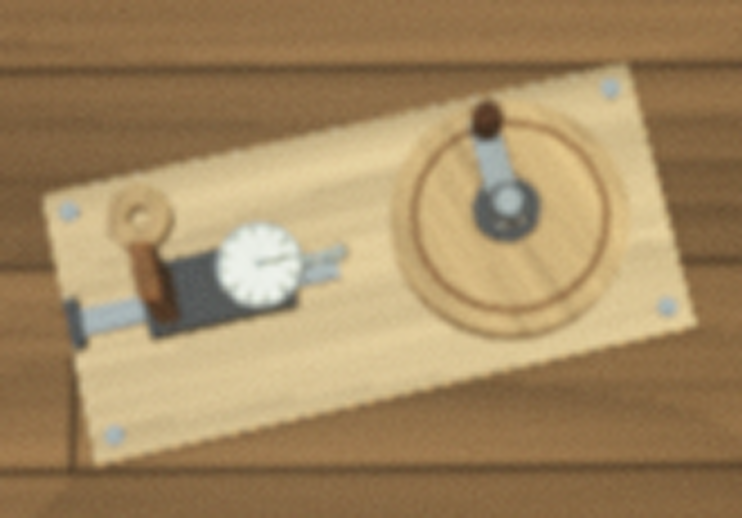

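View pics/c2.png

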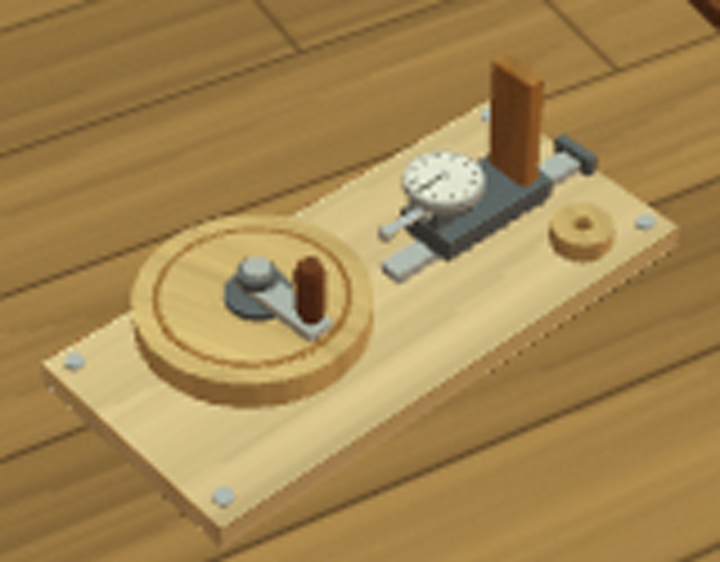

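```bash
cat >> h.py <<'E'
def full(c,o,s=4.5): return (np.array(c,float)+.5)/s-.5+np.array(o)
def toS(P,S): # world->stand xy
    o,th=S; c,s=np.cos(th),np.sin(th); return (np.atleast_2d(P)[:,:2]-o)@np.array([[c,-s],[s,c]])
def toW(P,S):
    o,th=S; c,s=np.cos(th),np.sin(th); return np.atleast_2d(P)[:,:2]@np.array([[c,s],[-s,c]])+o
E
python3 - <<'E'
from h import *
a=viewer.grab_frame('top');b=viewer.grab_frame('scene')
m=np.array([[85,270],[-85,270],[85,-100],[-85,-100]],float)
def fit(w,m):
    A=(m-m.mean(0));B=w-w.mean(0);th=np.arctan2((A[:,0]*B[:,1]-A[:,1]*B[:,0]).sum(),(A*B).sum())
    c,s=np.cos(th),np.sin(th);R=np.array([[c,-s],[s,c]]);o=w.mean(0)-R@m.mean(0);print('res',np.round(w-(m@R.T+o),1).tolist());return o,th
ca=full([(43,198),(97,465),(630,65),(697,326)],(185,145))
S=fit(onz(a,ca,20)[:,:2],m);print(S[0],np.degrees(S[1]))
# scene: corners near (678,232)=(85,270); (220,530)?=(85,-100); (45,365)=(-85,-100)
cb=full([(678,232),(222,528),(43,365)],(210,170))
S2=fit(onz(b,cb,20)[:,:2],m[[0,2,3]]);print(S2[0],np.degrees(S2[1]))
print('holes etc in stand coords')
for n,c,z in [('knob top',(487,115),128),('handle top',(144,258),130),('dial',(259,264),80),('hub',(508,200),85),('tip',(342,253),60),('disc c',(510,217),70),('hubring',(139,218),36)]:
    w=onz(a,full([c],(185,145)),z);print(n,w.round(1),toS(w,S).round(1))
for n,c,z in [('knob top',(311,262),128),('handle top',(517,72),130),('dial',(444,181),80),('tip',(384,232),60),('disc c',(253,300),70)]:
    w=onz(b,full([c],(210,170)),z);print(n,w.round(1),toS(w,S2).round(1))
E
```

```text
res [[-1.3, -0.7], [1.3, -0.3], [-1.2, -0.2], [1.1, 1.2]]
[539.3984995  -50.22020739] 12.51628631748936
res [[0.4, -3.5], [-1.7, 2.5], [1.3, 1.0]]
[543.91456506 -49.26509786] 12.224712333741907
holes etc in stand coords
knob top [[581.7 -37.  128. ]] [[44.2  3.7]]
handle top [[502.3 152.2 130. ]] [[  7.7 205.6]]
dial [[508.2  93.5  80. ]] [[  0.7 147. ]]
hub [[543.1 -49.7  85. ]] [[ 3.7 -0.3]]
tip [[518.2  46.7  60. ]] [[ 0.3 99.2]]
disc c [[536.4 -51.4  70. ]] [[-3.1 -0.5]]
hubring [[545.8 169.6  36. ]] [[ 53.9 213.2]]
knob top [[584.1 -35.5 128. ]] [[42.2  4.9]]
handle top [[499.8 149.5 130. ]] [[ -1.  203.6]]
dial [[515.4  90.6  80. ]] [[  1.7 142.8]]
tip [[518.4  47.6  60. ]] [[ -4.5 100.1]]
disc c [[541.3 -51.9  70. ]] [[-3.1 -2.1]]
```

```bash
python3 -m jog '[[[3.9,-4.5,0],0.5,1],[[3.9,-4.5,0],0.5,1],[[3.9,-4.5,0],0.5,1],[[3.9,-4.5,0],0,1],[[3.9,-4.5,0],0,1],[[3.9,-4.5,0],0,1],[[3.9,-4.5,0],0,1],[[3.9,-4.5,0],0,1],[[3.9,-4.5,0],0,1],[[3.9,-4.5,0],0,1]]'
```

```text
time_s: 1.45
ee_pos: [428.0, -21.8, 232.4]
ee_rot: [179.9, -0.3, 11.8]
force: [0.8, -0.9, 0.7]
gripper_width: 91.1
```

```bash
python3 -m jog '[[[2.7,-3.9,1.2],-0.6,1],[[2.7,-3.9,1.2],0,1],[[2.7,-3.9,1.2],0,1],[[2.7,-3.9,1.2],0,1],[[0,0,0],0,1],[[0,0,0],0,1]]'
python3 - <<'E'
from h import *
print(telemetry.state()['ee_pos'],telemetry.state()['ee_rot'])
a=grab('top','top1.png');b=grab('scene','scene1.png')
i=a['color'][120:280,180:360,::-1];j=b['color'][110:300,200:400,::-1]
cv2.imwrite('pics/c3.png',np.hstack([cv2.resize(i,(420,373),interpolation=2),cv2.resize(j,(380,373),interpolation=2)]))
E
```

```text
time_s: 2.2
ee_pos: [503.3, 163.3, 182.7]
ee_rot: [179.8, -0.4, 12.9]
force: [-0.9, -0.4, 0.5]
gripper_width: 91.2
[503.2965324  163.26717414 182.72024351] [179.7887639   -0.35296597  12.85952615]
```

View pics/c3.png

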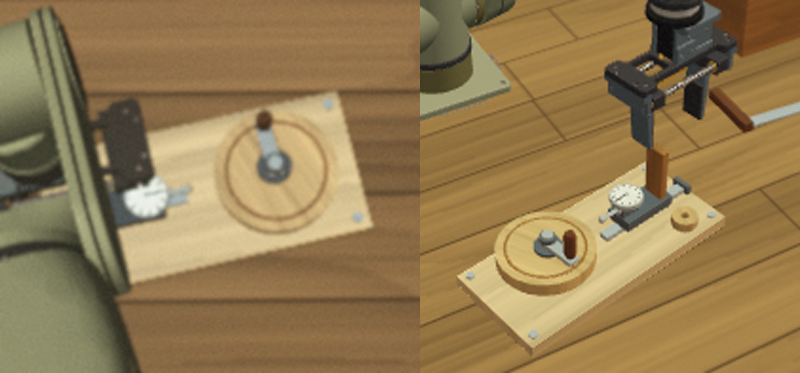

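```bash
python3 -m jog '[[[-0.5,0.5,0.8],0.4,1],[[-0.5,0.5,1.0],0,1],[[0,0,1.5],0,1],[[0,0,1.5],0,1],[[0,0,1.5],0,1],[[0,0,0.6],0,1],[[0,0,0],0,1]]'
python3 - <<'E'
from h import *
b=grab('scene','scene2.png')
j=b['color'][130:270,270:400,::-1]
cv2.imwrite('pics/c4.png',cv2.resize(j,None,fx=4,fy=4,interpolation=2))
E
```

```text
time_s: 3.18
ee_pos: [492.8, 143.5, 110.8]
ee_rot: [179.7, -0.3, 11.9]
force: [-0.2, 0.4, -0.0]
gripper_width: 90.9
```

View pics/c4.png

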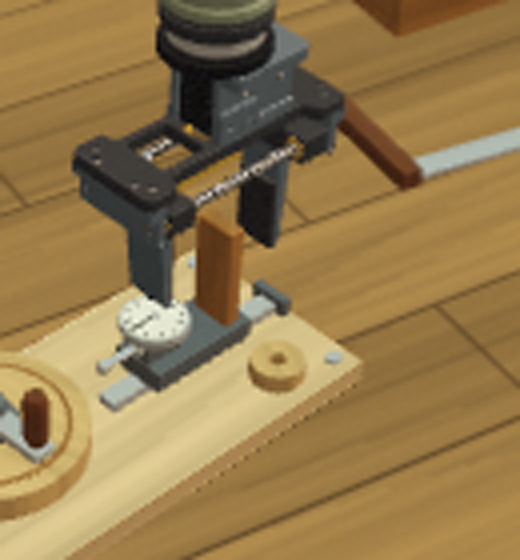

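```bash
python3 -m jog '[[[0.2,-0.5,0],-0.5,1],[[0,0,0],0,1],[[0,0,0],0,0.6],[[0,0,0],0,0.4],[[0,0,0],0,0.25],[[0,0,0],0,0.12],[[0,0,0],0,0.05],[[0,0,0],0,0.05]]' 20
```

```text
time_s: 4.22
ee_pos: [494.9, 149.6, 112.7]
ee_rot: [179.8, -0.5, 12.5]
force: [0.4, -0.2, -0.0]
gripper_width: 34.1
```

```bash
python3 -m jog '[[[0,0,0],0,0.05],[[0,0,0],0,0.05],[[0,0,0],0,0.05],[[0,0,0],0,0.05]]' 20
python3 - <<'E'
from h import *
s=telemetry.state();print(s['force'],toS(s['ee_pos'],(np.array([540.5,-50]),np.radians(12.45))))
E
```

```text
time_s: 4.72
ee_pos: [494.5, 151.3, 112.6]
ee_rot: [180.0, -0.5, 12.5]
force: [-0.3, 0.9, -0.3]
gripper_width: 14.1
[-0.28825061  0.9066842  -0.31165397] [[ -1.55745132 206.52985815]]
```

```bash
python3 -m jog '[[[0,0.4,0],0,0.05],[[0,0.4,0],0,0.05],[[0,0.4,0],0,0.05],[[0,0.4,0],0,0.05],[[0,0.4,0],0,0.05],[[0,0.4,0],0,0.05],[[0,0.3,0],0,0.05],[[0,0,0],0,0.05]]' 25
python3 - <<'E'
from h import *
s=telemetry.state();S=(np.array([540.5,-50]),np.radians(12.45));p=toS(s['ee_pos'],S);print(s['force'],p,s['gripper_width'])
b=grab('scene','scene3.png');a=grab('top','top3.png')
D=[*toW([0,p[0,1]-60],S)[0],80]
out=[]
for d in(a,b):
    u=proj(d,[D])[0].round().astype(int);print(u)
    j=d['color'][u[1]-25:u[1]+25,u[0]-25:u[0]+25,::-1];out.append(cv2.resize(j,(400,400),interpolation=2))
cv2.imwrite('pics/c5.png',np.hstack(out))
E
```

```text
time_s: 5.72
ee_pos: [497.8, 136.6, 112.5]
ee_rot: [-178.8, -0.5, 12.4]
force: [0.9, 0.3, -0.0]
gripper_width: 14.1
[ 0.91524311  0.34038265 -0.00831339] [[ -1.50114712 191.42742657]] 14.065870184297872
[248 202]
[304 211]
```

View pics/c5.png

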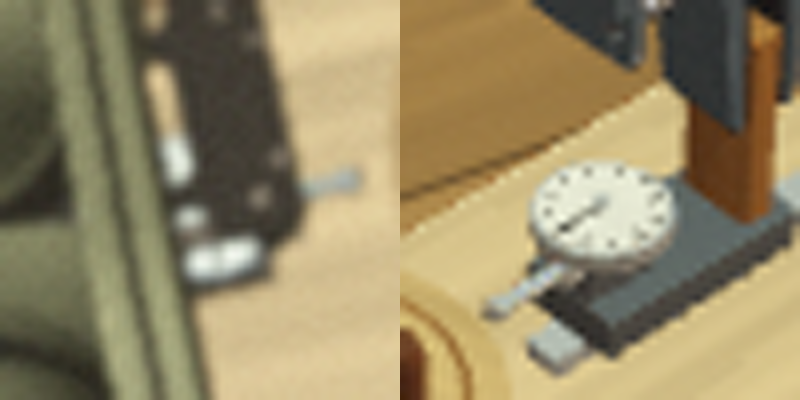

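```bash
cat >> h.py <<'E'
S=(np.array([540.5,-50]),np.radians(12.45))
def dial(d,yg,ret=False):
    """pointer angle clockwise from stand -y, with dial expected at stand y = yg-60"""
    W=[*toW([0,yg-60],S)[0],80]; u=proj(d,[W])[0].round().astype(int)
    I=d['color'].astype(np.float32);r=16
    x0,y0=u-r;P=I[y0:y0+2*r,x0:x0+2*r]
    m=((P.min(2)>150)&(P.max(2)-P.min(2)<45)).astype(np.uint8)
    m=cv2.morphologyEx(m,cv2.MORPH_CLOSE,np.ones((3,3),np.uint8))
    n,l,st,_=cv2.connectedComponentsWithStats(m)
    k=1+np.argmax(st[1:,4]);c=max(cv2.findContours((l==k).astype(np.uint8),0,1)[0],key=cv2.contourArea)
    e=cv2.fitEllipse(cv2.convexHull(c));uv=np.array(e[0])+[x0,y0]
    C=onz(d,[uv],80)[0]
    ang=np.radians(np.arange(0,360,3));g=I.mean(2);best=[]
    for a in ang:
        # clockwise from -y (stand): dir = rotate (0,-1) by -a
        dr=np.array([-np.sin(a),-np.cos(a)]);rr=np.linspace(3,15,13)
        pts=toS(C,S)+rr[:,None]*dr
        w=np.c_[toW(pts,S),np.full(len(pts),80.)];q=proj(d,w).astype(np.float32)
        best.append(cv2.remap(g,q[:,:1].copy(),q[:,1:].copy(),cv2.INTER_LINEAR).mean())
    b=np.array(best);k=int(b.argmin());dk=np.clip(np.median(b)-b,0,None)
    i=np.arange(k-7,k+8);wt=dk[i%len(b)];off=((i-k)*wt).sum()/wt.sum()
    a=(k+off)*np.radians(3)
    return a%(2*np.pi),toS(C,S)[0],float(np.median(b)-b.min()),e[1]
def rep():
    s=telemetry.state();p=toS(s['ee_pos'],S)[0];print('t',s['time_s'],'tcpS',p.round(1),'z',s['ee_pos'][2].round(1),'rot',s['ee_rot'].round(1),'F',s['force'].round(1),'w',round(s['gripper_width'],1));return p
E
python3 -c "
from h import *
p=rep();a=dial(grab('scene'),p[1]);print(a,'mm',a[0]/.27)"
python3 -m jog '[[[0,0.4,0],0,0.05],[[0,0.4,0],0,0.05],[[0,0.4,0],0,0.05],[[0,0.4,0],0,0.05],[[0,0.4,0],0,0.05],[[0,0,0],0,0.05]]'
python3 -c "
from h import *
p=rep();a=dial(grab('scene'),p[1]);print(a,'mm',a[0]/.27)"
```

```text
t 5.825 tcpS [ -1.6 191.4] z 112.5 rot [-178.8   -0.5   12.3] F [-0.8  3.5  0.1] w 14.1
(np.float64(6.1270601220722725), array([  7.41710622, 112.49562015]), 54.21197509765625, (15.318859100341797, 25.77178382873535)) mm 22.692815266934343
time_s: 6.62
ee_pos: [500.3, 125.2, 112.4]
ee_rot: [-177.8, -0.6, 12.1]
force: [0.7, -1.2, 0.6]
gripper_width: 14.8
t 6.625 tcpS [ -1.5 179.8] z 112.4 rot [-177.8   -0.6   12.1] F [ 0.7 -1.2  0.6] w 14.8
(np.float64(1.0241611908288224), array([  3.60456406, 116.80173287]), 62.185821533203125, (11.964975357055664, 17.601280212402344)) mm 3.7931895956623047
```

```bash
python3 -m jog '[[[0,0.4,0],0,0.05],[[0,0.4,0],0,0.05],[[0,0.4,0],0,0.05],[[0,0.1,0],0,0.05],[[0,0,0],0,0.05]]'
python3 -c "
from h import *
p=rep();d=grab('scene','scene4.png');a=dial(d,p[1]);print(a,'mm',a[0]/.27)
cv2.imwrite('pics/c6.png',cv2.resize(d['color'][150:270,240:390,::-1],None,fx=5,fy=5,interpolation=2))"
```

```text
time_s: 7.3
ee_pos: [501.5, 119.6, 112.3]
ee_rot: [-176.9, -0.6, 11.9]
force: [-0.7, 2.0, 0.0]
gripper_width: 15.3
t 7.3 tcpS [ -1.5 174. ] z 112.3 rot [-176.9   -0.6   11.9] F [-0.7  2.   0. ] w 15.3
(np.float64(2.133465267658675), array([  2.94615477, 111.51278045]), 47.99432373046875, (11.744348526000977, 18.04381561279297)) mm 7.901723213550647
```

View pics/c6.png

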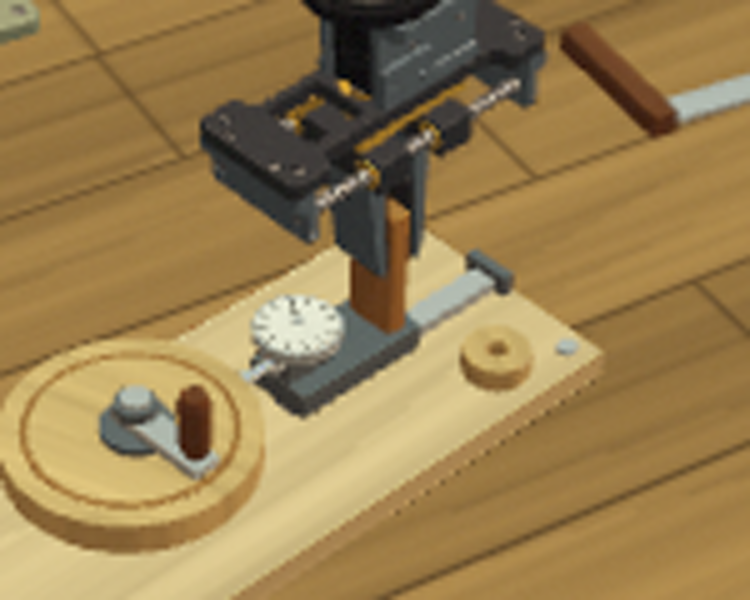

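```bash
python3 -m jog '[[[0,0.4,0],0,0.05],[[0,0,0],0,0.05],[[0,0,0],0,0.05]]'
python3 -c "
from h import *
p=rep();d=grab('scene');a=dial(d,p[1]);print(a,'mm',a[0]/.27)"
```

```text
time_s: 7.72
ee_pos: [501.9, 117.5, 112.3]
ee_rot: [-176.7, -0.6, 11.8]
force: [0.2, 3.8, -0.0]
gripper_width: 15.1
t 7.725 tcpS [ -1.5 171.9] z 112.3 rot [-176.7   -0.6   11.8] F [ 0.2  3.8 -0. ] w 15.1
(np.float64(2.587368272067797), array([  3.156903  , 109.29605472]), 61.76210021972656, (12.118376731872559, 17.554458618164062)) mm 9.582845452102951
```

```bash
python3 -m jog '[[[0,0,0],0,0.3],[[0,0,0],0,0.5],[[0,0,0],0,0.5],[[0,0,-1.5],0,0.5],[[0,0,-2],0,0.5],[[0,0,-2.0],0,0.5],[[0,0,0],0,0.5]]'
python3 -c "
from h import *
p=rep();d=grab('scene');a=dial(d,173);print(a,'mm',a[0]/.27)"
```

```text
time_s: 8.65
ee_pos: [503.0, 112.9, 171.5]
ee_rot: [-176.7, -0.7, 11.5]
force: [-0.0, 0.3, 0.5]
gripper_width: 45.6
t 8.65 tcpS [ -1.5 167.1] z 171.5 rot [-176.7   -0.7   11.5] F [-0.   0.3  0.5] w 45.6
(np.float64(2.5882563669616134), array([  3.15690469, 109.29605663]), 62.00962829589844, (12.118376731872559, 17.554458618164062)) mm 9.58613469245042
```

```bash
python3 -m jog '[[[1.2,3.6,-0.2],-0.5,0.5],[[1.2,3.8,-0.2],0,0.5],[[1.2,3.8,-0.2],0,0.5],[[1.0,3,-0.2],0,0.5],[[0,0,0],0,0.5],[[0,0,0],0,0.5]]'
python3 -c "
from h import *
p=rep()
d=grab('scene','s5.png');d2=grab('top','t5.png')
cv2.imwrite('pics/c7.png',np.hstack([cv2.resize(d['color'][130:270,220:360,::-1],(400,400),interpolation=2),cv2.resize(d2['color'][130:250,230:350,::-1],(400,400),interpolation=2)]))"
```

```text
time_s: 9.45
ee_pos: [575.4, -19.4, 166.0]
ee_rot: [-176.5, -0.1, 12.1]
force: [-0.6, -0.8, -0.2]
gripper_width: 45.6
t 9.45 tcpS [40.7 22.3] z 166.0 rot [-1.765e+02 -1.000e-01  1.210e+01] F [-0.6 -0.8 -0.2] w 45.6
```

View pics/c7.png

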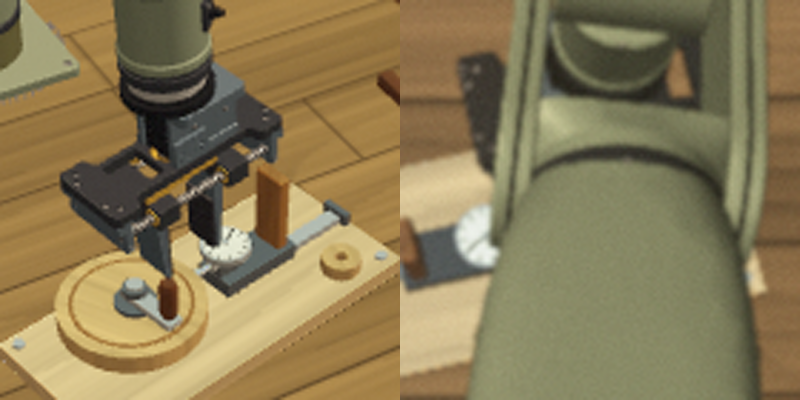

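```bash
python3 -m jog '[[[0.2,1.1,0],0,0.6],[[0.1,1.0,0],0,0.6],[[0,0,0],0,0.6],[[0,0,0],0,0.6]]'
python3 -c "
from h import *
p=rep()"
```

```text
time_s: 10.05
ee_pos: [582.7, -38.8, 165.4]
ee_rot: [-176.5, -0.1, 12.3]
force: [-0.1, 0.0, -0.7]
gripper_width: 54.6
t 10.05 tcpS [43.7  1.8] z 165.4 rot [-1.765e+02 -1.000e-01  1.230e+01] F [-0.1  0.  -0.7] w 54.6
```

```bash
python3 -m jog '[[[0,0,1.5],0,0.6],[[0,0,1.7],0,0.6],[[0,0,1.5],0,0.6],[[0,0,0.4],0,0.6],[[0,0,0],0,0.6],[[0,0,0],0,0.3],[[0,0,0],0,0.15],[[0,0,0],0,0.15],[[0,0,0],0,0.1],[[0,0,0],0,0.1]]' 12
python3 -c "
from h import *
p=rep();d=grab('scene');a=dial(d,173);print(a,'mm',a[0]/.27)"
```

```text
time_s: 11.3
ee_pos: [582.3, -35.9, 111.5]
ee_rot: [-176.6, -0.2, 12.3]
force: [-1.4, 1.8, -0.4]
gripper_width: 18.1
t 11.3 tcpS [43.9  4.8] z 111.5 rot [-176.6   -0.2   12.3] F [-1.4  1.8 -0.4] w 18.1
(np.float64(1.160782072478413), array([  8.30968729, 109.7985439 ]), 124.38015747070312, (10.770142555236816, 15.211456298828125)) mm 4.299192861031159
```

```bash
cat >> h.py <<'E'
def plan(th0,th1,n):
    t=np.linspace(th0,th1,n+1);m=np.radians((t[1:]+t[:-1])/2);c=9*np.sin(np.radians(abs(t[1]-t[0]))/2)
    sg=np.sign(th0-th1);print([(round(float(sg*c*np.sin(x)),2),round(float(sg*c*np.cos(x)),2)) for x in m])
def look(C=(3.157,109.296)):
    s=telemetry.state();p=toS(s['ee_pos'],S)[0];d=viewer.grab_frame('scene');I=d['color'].astype(np.float32).mean(2)
    A=np.radians(np.arange(0,360,3));b=[]
    for a in A:
        pts=np.array(C)+np.linspace(3,15,13)[:,None]*[-np.sin(a),-np.cos(a)]
        q=proj(d,np.c_[toW(pts,S),np.full(13,80.)]).astype(np.float32);b.append(cv2.remap(I,q[:,:1].copy(),q[:,1:].copy(),1).mean())
    b=np.array(b);k=b.argmin();i=np.arange(k-7,k+8);w=np.clip(np.median(b)-b[i%120],0,None)
    a=(k+(w*(i-k)).sum()/w.sum())*np.radians(3)
    occ=(b<np.median(b)-25).mean()
    print('t %.2f'%s['time_s'],'th %.1f r %.1f z %.0f'%(np.degrees(np.arctan2(p[1],p[0])),np.hypot(*p),s['ee_pos'][2]),'F',s['force'].round(1),'w %.1f yaw %.1f'%(s['gripper_width'],s['ee_rot'][2]),'| dial mm %.2f med %.0f dark %.2f'%(a%6.283/.27,np.median(b),occ))
E
python3 -m jog '[[[0,1.1,0],0,0.1],[[-0.33,1.13,0],0,0.1],[[-0.6,1.0,0],0,0.1],[[-0.8,0.8,0],0,0.1]]'
python3 -c "
from h import *
look()
plan(-40,-130,6)"
```

```text
time_s: 11.85
ee_pos: [578.4, -71.4, 111.5]
ee_rot: [-175.9, -1.0, 12.1]
force: [5.4, 4.6, -3.1]
gripper_width: 18.3
t 11.85 th -41.9 r 43.5 z 112 F [ 5.4  4.6 -3.1] w 18.3 yaw 12.1 | dial mm 12.08 med 219 dark 0.10
[(-0.87, 0.79), (-1.04, 0.54), (-1.15, 0.25), (-1.17, -0.05), (-1.12, -0.35), (-0.99, -0.63)]
```

```bash
python3 -m jog '[[[-0.85,0.8,0],0,0.1],[[-1.0,0.6,0],0,0.1],[[-1.1,0.38,0],0,0.1],[[-1.16,0.15,0],0,0.1],[[-1.17,-0.1,0],0,0.1],[[-1.12,-0.34,0],0,0.1]]'
python3 -c "
from h import *
look()"
```

```text
time_s: 12.65
ee_pos: [528.7, -93.2, 111.5]
ee_rot: [-175.4, -2.5, 11.7]
force: [8.2, 3.1, -7.5]
gripper_width: 18.3
t 12.65 th -117.7 r 44.8 z 112 F [ 8.2  3.1 -7.5] w 18.3 yaw 11.7 | dial mm 14.54 med 214 dark 0.07
```

```bash
python3 -m jog '[[[-0.98,-0.66,0],0,0.1],[[-0.81,-0.86,0],0,0.1],[[-0.61,-1.01,0],0,0.1],[[-0.37,-1.12,0],0,0.1]]' | tail -3
python3 -c "
from h import *
look()"
python3 -m jog '[[[-0.12,-1.17,0],0,0.1],[[0.13,-1.17,0],0,0.1],[[0.38,-1.12,0],0,0.1]]' | tail -4
python3 -c "
from h import *
look()"
```

```text
ee_rot: [-176.2, -3.1, 11.8]
force: [6.1, -4.6, -9.5]
gripper_width: 18.5
t 13.20 th -170.3 r 46.1 z 112 F [ 6.1 -4.6 -9.5] w 18.5 yaw 11.8 | dial mm 12.40 med 218 dark 0.11
ee_pos: [495.8, -35.9, 111.7]
ee_rot: [-176.8, -3.3, 12.0]
force: [5.2, -8.3, -11.5]
gripper_width: 18.3
t 13.62 th 150.1 r 46.9 z 112 F [  5.2  -8.3 -11.5] w 18.3 yaw 12.0 | dial mm 10.12 med 219 dark 0.07
```

```bash
python3 -m jog '[[[0.69,-0.95,0.05],0,0.1],[[0.88,-0.78,0.05],0,0.1],[[1.03,-0.57,0.05],0,0.1]]' | tail -4
python3 -c "
from h import *
look()"
python3 -m jog '[[[1.13,-0.34,0.05],0,0.1],[[1.18,-0.08,0.05],0,0.1],[[1.17,0.17,0.05],0,0.1]]' | tail -4
python3 -c "
from h import *
look()"
```

```text
ee_pos: [514.1, -11.5, 111.6]
ee_rot: [-177.3, -2.8, 12.3]
force: [-1.7, -7.5, -0.0]
gripper_width: 17.9
t 14.05 th 112.0 r 46.7 z 112 F [-1.7 -7.5 -0. ] w 17.9 yaw 12.3 | dial mm 8.16 med 220 dark 0.06
ee_pos: [542.4, -4.0, 111.4]
ee_rot: [-177.5, -2.0, 12.5]
force: [-5.8, -3.6, 5.9]
gripper_width: 18.1
t 14.47 th 75.2 r 46.0 z 111 F [-5.8 -3.6  5.9] w 18.1 yaw 12.5 | dial mm 7.69 med 220 dark 0.07
```

```bash
python3 -m jog '[[[1.1,0.42,0],0,0.1],[[0.98,0.65,0],0,0.1],[[0.82,0.85,0],0,0.1]]' | tail -4
python3 -c "
from h import *
look()"
python3 -m jog '[[[0.62,1.0,0],0,0.1],[[0.38,1.12,0],0,0.1],[[0.13,1.17,0],0,0.1]]' | tail -4
python3 -c "
from h import *
look()"
```

```text
ee_pos: [568.8, -15.1, 111.4]
ee_rot: [-177.1, -1.1, 12.6]
force: [-5.8, 3.5, 6.4]
gripper_width: 18.0
t 14.90 th 38.5 r 44.9 z 111 F [-5.8  3.5  6.4] w 18.0 yaw 12.6 | dial mm 7.64 med 219 dark 0.14
ee_pos: [583.7, -41.2, 111.4]
ee_rot: [-176.5, -0.8, 12.5]
force: [-4.0, 5.9, 6.1]
gripper_width: 18.1
t 15.32 th -0.9 r 44.1 z 111 F [-4.   5.9  6.1] w 18.1 yaw 12.5 | dial mm 2.94 med 215 dark 0.32
```

```bash
python3 -m jog '[[[-0.14,1.17,0],0,0.1],[[-0.39,1.11,0],0,0.1],[[-0.63,1.0,0],0,0.1],[[-0.83,0.84,0],0,0.1],[[-0.99,0.64,0],0,0.1],[[-1.1,0.41,0],0,0.1]]' | tail -4
python3 -c "
from h import *
look()
from scipy.optimize import least_squares as L
t=np.radians([6.5,-41.9,-117.7,-170.3,-209.9,-248,-284.8]);y=np.array([9.58,12.08,14.54,12.4,10.12,8.16,7.69]);r=np.array([44.2,43.5,44.8,46.1,46.9,46.7,46.0])
c=L(lambda q:np.hypot(r*np.cos(t)-q[0],r*np.sin(t)-q[1])-45,[0,0]).x
w=np.arctan2(r*np.sin(t)-c[1],r*np.cos(t)-c[0]);print('centre',c,np.degrees(w).round(1))
for A in (None,4):
    f=L(lambda q:q[0]+(A or q[2])*np.cos(w-q[1])-y,[10.5,-1.9,4]);print(f.x,np.degrees(f.x[1]),f.fun.round(2))
"
```

```text
ee_pos: [559.2, -89.7, 111.5]
ee_rot: [-175.3, -1.8, 12.1]
force: [5.8, 5.9, -1.8]
gripper_width: 19.0
t 16.12 th -77.2 r 43.9 z 111 F [ 5.8  5.9 -1.8] w 19.0 yaw 12.1 | dial mm 14.14 med 215 dark 0.12
centre [-1.22635858  1.19438999] [   4.8  -42.  -115.6 -168.5  150.6  111.1   73.3]
[10.88414898 -1.87852893  3.40081046] -107.63177912997362 [ 0.01  0.21 -0.29  0.14  0.07  0.07 -0.21]
[10.92259043 -1.88356674  4.        ] -107.9204248601931 [-0.2   0.47  0.35  0.48  0.01 -0.34 -0.77]
```

```bash
python3 -m jog '[[[-1.17,0.16,0],0,0.1],[[-1.17,-0.09,0],0,0.1],[[-0.5,-0.14,0],0,0.1],[[0,0,0],0,0.1],[[0,0,0],0,0.1]]' | tail -4
python3 -c "
from h import *
look();p=toS(telemetry.state()['ee_pos'],S)[0]-[-1.23,1.19];print(np.degrees(np.arctan2(p[1],p[0])))"
```

```text
ee_pos: [535.5, -94.2, 111.5]
ee_rot: [-175.4, -2.6, 11.9]
force: [0.2, 1.9, -1.1]
gripper_width: 18.4
t 16.80 th -108.9 r 44.5 z 111 F [ 0.2  1.9 -1.1] w 18.4 yaw 11.9 | dial mm 14.56 med 214 dark 0.09
-106.93794040967789
```

```bash
python3 -m jog '[[[0,0,0],0,0.3],[[0,0,0],0,0.5],[[0,0,0],0,0.6],[[0,0,0],0,0.6],[[0,0,-1.5],0,0.6],[[0,0,-2],0,0.6],[[0,0,-2.5],0,0.6],[[0,0,-2.5],0,0.6]]' | tail -4
python3 -m jog '[[[-1,2,-1],0,0.6],[[-3,3,-1],0,0.6],[[-4,4,-1],0,0.6],[[-4,4,0],0,0.6],[[-2,3,0],0,0.6],[[0,0,0],0,0.6],[[0,0,0],0,0.6],[[0,0,0],0,0.6]]' | tail -4
python3 -c "
from h import *
look();d=grab('scene','s8.png');print(dial(d,173));d2=grab('top','t8.png')
cv2.imwrite('pics/c8.png',np.hstack([cv2.resize(d['color'][150:290,220:360,::-1],(400,400),interpolation=2),cv2.resize(d2['color'][130:260,200:330,::-1],(400,400),interpolation=2)]))
"
```

```text
ee_pos: [531.6, -101.9, 199.7]
ee_rot: [-175.3, -2.3, 11.9]
force: [0.9, 0.3, -0.7]
gripper_width: 54.8
ee_pos: [428.3, -295.2, 222.5]
ee_rot: [-176.0, -3.1, 12.1]
force: [0.1, -0.2, -0.4]
gripper_width: 54.9
t 18.85 th -127.0 r 269.7 z 223 F [ 0.1 -0.2 -0.4] w 54.9 yaw 12.1 | dial mm 14.56 med 217 dark 0.09
(np.float64(3.889266943058143), array([  3.58444529, 109.15491617]), 77.38284301757812, (12.349555015563965, 17.57161521911621))
```

View pics/c8.png

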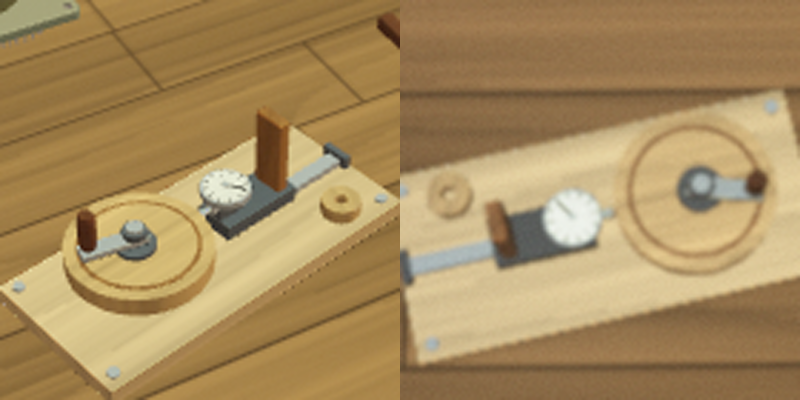

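```bash
python3 -c "
from h import *
print(job_done())"
```

```text
the job is handed in; nothing more can be done
None
```

I handed the job in at about 19 s of the 72 s allowed; no verdict is reported.

**What I did**
- I slid the indicator in by its handle until the plunger read 9.6 mm.
- I turned the crank clockwise about 1.3 turns, to about −467°.
- I stopped the wheel near the high spot, let go and moved the arm clear.

**Finding the high spot**
- A cosine fitted to the dial readings put it at a wheel angle of about −108° (that is, −468° after a full turn). Comparing equal readings either side of it gave the same answer.
- The wheel was left at about −467°. The allowed margin is about ±20°.

**Last checks**
- After letting go, the dial read 14.4–14.6 mm by two methods. That matches the 14.5 mm highest reading of the turn, and 14.56 mm just before release.
- Clean readings over the turn ran from 7.7 to 14.5 mm, so the plunger stayed on the rim and clear of its inner stop.
- The last two pictures show the disc off-centre toward the plunger and the spare hub in its place. I did not measure the other bystanders again; the arm's path did not go near them.

**What disagreed**
- The fit gave a 3.4 mm swing instead of the stated 4 mm, and forcing 4 mm left errors up to 0.8 mm. I put this down to reading the pointer from a small, slanted image; it hardly moves the high-spot angle.
- Two or three dial readings near the knob's +x side were partly hidden by the gripper, so I left them out of the fit.

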